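# Open the large ejector-pin case at the mould bench

### The job

Two grey ejector-pin cases with sliding covers lie on the mould maker's bench. Open the larger one: press the black tab on its cover down and, keeping it pressed, slide the cover lengthwise, towards the tab's raised lip, until it is fully open, then let go. Leave the smaller case shut.

Things in the scene. Friction and masses are not known exactly. Their poses are not given: they have to be found in the camera images.
- large_case: The case to open: flat, grey steel, 220 (x) x 110 (y) x 45 mm to the top of its aluminium cover, which slides in rails on the long sides (4 mm above the cover); a black tab on the cover near the -x end. Fixed to the bench. Origin: centre of its underside; z up, x along its length in the opening direction, within 35 degrees of straight away from the robot.
- large_tab_top (a point): Centre of the flat top (36 mm in x, 32 in y) of the large case's tab; axes as the case's, moves with the tab. When shut: 65 mm to -x of the case's centre, 59 mm above the bench, 14 mm above the cover. At the +x edge stands a lip 8 mm high and 8 thick to push against. The tab goes straight down up to 8 mm to a hard stop, on a return spring (2 to 5 N).
- large_cover (a joint): How far the large case's cover has slid along the case's +x, m: 0 shut, 0.090 fully open at its stop. While shut, a hook under the tab blocks it after 1.5 mm; it is free with the tab pressed 4 mm or more, to be kept so for the first 30 mm of sliding. It then takes about 2 N and stays where it is left.
- small_tab_top (a point): The same point on the tab of the other, smaller case (150 x 78 x 38 mm, same make, tab and materials), which must stay shut. 52 mm above the bench, 38 mm from that case's centre.

How it is judged:
At the end, for the whole second after the job is handed in: The large case's cover has slid at least 75 mm of its 90 mm and is at rest, and the small case is still shut (its tab within 12 mm of where it was) (value of joint large_cover above 0.075 m and velocity of joint large_cover between -0.005 and 0.005 m/s and distance of small_tab_top from where it was at the start of the episode below 0.012 m); the robot touches nothing.
It fails at once if the small case's cover is slid open (its tab moved more than 12 mm) (distance of small_tab_top from where it was at the start of the episode above 0.012 m).
It also fails if it takes over 32 s, if anything falls off the work surface, if the arm or the gripper's body presses on something with over 40 N, if the wrist force passes 120 N, or if a joint passes its speed limit or range.

### The arm

A 7-joint arm with a two-finger parallel gripper is mounted at the origin on the work surface. World frame = base frame: x ahead of the robot, y to its left, z up, the work surface at z = 0. Lengths are in m, angles in rad, forces in N, time in s.
With the tool pointing down it reaches from about 0.4 to 0.85 m from the base axis. Payload 4.5 kg.
Tool frame: the origin (TCP) lies at the centre of the arm's flange, where the gripper is bolted on; the fingertips stand 166 mm ahead of it and the grasp point (between the pads) lies 147 mm ahead of it (r.grip_depth is the distance from the TCP to the grasp point, in m); z points along the fingers, y is the line along which they close (so a half turn about z gives the same grasp; the last joint's range is limited). The gripper opens to 88 mm and grips with 3 to 60 N. Pads are 18 mm wide; open, the fingers measure 123 mm over their backs; the gripper's body (75 mm by 187 mm) begins 45 mm behind the grasp point.
Start: joints at [0.034, 0.689, -0.195, 1.565, 0.157, 0.902, -0.215], TCP at [0.625, 0, 0.405] pointing down, gripper open.
Joint ranges: [-3.01, 3.01], [-0.46, 2.08], [-1.47, 1.51], [0.13, 2.56], [-1, 4.14], [0.04, 2.09], [-2.66, 2.66]. Speed limits (rad/s): [2.57, 2.57, 3.14, 3.14, 3.14, 3.14, 3.14].

### API

Orientations are given as a unit quaternion [x, y, z, w].
In Python, from plant import status, cams, r, finder gives the robot as it stands.
- The arm moves only by the tool play_rows, never from a script. Its argument "rows" is a list of rows, each a list of 7 numbers: the opening in per cent of the stroke, from 0 (shut) to 100 (fully open), then the shift along the tool's x, y, z in m, then the turn, a rotation vector about the tool's x, y, z in degrees. A call has 1 to 8 rows; each row shifts and turns the commanded pose from where the row before left it, along the tool's axes as they then stand; what a row does not reach is not made up. A row lasts 1/8 s, in which the tool goes at most 62.5 mm and 10.7 degrees, less where a joint would pass 70% of its speed; a pose out of reach is approached as far as the arm can. A call with a gripper value outside its range is refused whole. The fingers move at their own pace and stop on an object; "grip_force" is the grip in N (left out, the last holds). Time passes only in rows, so rows that do not move let the fingers close. It gives the time, the measured TCP pose, the force, the opening and the grip force at its end, in the units of the state.
- status.get_state(): the state, without advancing time (a new reading comes with each control period).
- cams.snapshot(name): name is "scene" or "side" or "wrist"; returns the picture (384x512x3 uint8, red, green, blue); there is no depth.
- cams.camera_params(name): a dict with "vfov" (degrees; the focal length in pixels is half the picture's height over the tangent of half this angle, whatever the lens; pixels are square), "cx", "cy" (the principal point, pixels), "distortion" ([k1, k2, p1, p2, k3] as OpenCV has them; the pictures are not rectified), "R" (3x3) and "t" (3): a world point X has camera coordinates R X + t; the wrist camera has in their place "tool_from_camera" (4x4, takes a point from camera to tool coordinates, whose origin is the TCP and whose axes are the flange's). Camera axes: x right, y down, z forward; pixel columns grow to the right and rows downward; lengths in m; the calibration is good to about 2 mm. A picture is of the moment at which its call begins: read the wrist's pose just before it. camera_params takes no time and is no camera call.
- r.finish_job(): hands the job in; it is judged then, once.
Trained networks look in the newest picture that a camera, given by its name, has taken for a name from the list of things; names that differ only in an ending like _2 or _b are one class to them, and where a whole thing is asked for, a point or a joint stands for the part that bears it (a point fixed in the world has none). Each returns a list of dicts, best first, with "score" (0 to 1); they miss things now and then, are a little off and sometimes report something else, mostly with a low value. They report only what shows in the picture. A call takes as long as a camera call.
- finder.spot_in(camera, label): "at" ([x, y, z] in m, in the coordinates of the camera as it stood for that picture, good to about 4 mm: the middle of the surface that is visible of it).
- finder.regions_of(camera, label): "mask" (384x512 bool, what is visible of it).
The state is a dict: "clock": time; "q": joint angles; "qd": joint speeds; "joint_torque": joint torques, N m; "tool_pos": TCP position; "eef_rot": TCP orientation; "contact_force": force on the tool from outside, world axes, zero at the start; "moment": the same for the moment, N m; "opening": opening from 0.0 (shut) to 1.0 (fully open); "finger_force": force on a finger pad.
Only numpy, scipy, OpenCV 4.12 (cv2) and the standard library are available. Lean on these libraries where they do the work, as an engineer would, in place of code of your own. Each camera call takes 0.05 s, during which the arm holds its last target. There are 200 camera calls.

## Working session

There is one attempt and no reset: what is moved stays moved. The work goes in short steps, Python scripts to look and compute and a tool call to move; the robot and the scene stay as the last step left them, time stands still between calls to the robot, and variables do not carry over. Pictures are saved under pics/ and viewed, at most 10 in all, crops included, and the job is handed in when it is done.

Besides the shell and the picture viewer there is one more tool, called after "Call:" as name(argument=value, ...), one argument or row to a line, values as JSON. play_rows: Moves the arm, as the interface text tells. Its arguments: {"type":"object","properties":{"rows":{"type":"array","items":{"type":"array","items":{"type":"number"}}},"grip_force":{"type":"number"}},"required":["rows"]}

```bash
mkdir -p pics; cat > h.py <<'E'
import numpy as np, cv2
from plant import status, cams, r, finder
from scipy.spatial.transform import Rotation as Ro
def cam(name):
    p=cams.camera_params(name); f=192/np.tan(np.radians(p['vfov']/2))
    K=np.array([[f,0,p['cx']],[0,f,p['cy']],[0,0,1]])
    if 'R' in p: Rc=np.array(p['R']).T; o=-Rc@np.array(p['t'])
    else:
        s=status.get_state(); T=np.array(p['tool_from_camera']); Rt=Ro.from_quat(s['eef_rot']).as_matrix()
        Rc=Rt@T[:3,:3]; o=Rt@T[:3,3]+np.array(s['tool_pos'])
    return K,np.array(p['distortion']),Rc,o
def onplane(c,uv,z):
    K,d,Rc,o=c
    u=cv2.undistortPoints(np.array(uv,float).reshape(-1,1,2),K,d).reshape(-1,2)
    w=np.c_[u,np.ones(len(u))]@Rc.T
    return o+w*((z-o[2])/w[:,2])[:,None]
def proj(c,X):
    K,d,Rc,o=c
    P=(np.array(X,float).reshape(-1,3)-o)@Rc
    return cv2.projectPoints(P,np.zeros(3),np.zeros(3),K,d)[0].reshape(-1,2)
E
python3 - <<'E'
from h import *
s=status.get_state(); print(s['tool_pos'],s['eef_rot'],s['clock'])
ims=[]
for n in ['scene','wrist']:
    c=cam(n); im=cams.snapshot(n); ims.append(im[:,:,::-1])
    print(n,c[3].round(3))
    for l in ['large_case','large_tab_top','small_tab_top']:
        for d in finder.spot_in(n,l)[:3]: print(n,l,round(d['score'],2),(c[2]@np.array(d['at'])+c[3]).round(3))
v=np.vstack(ims); cv2.imwrite('pics/a.png',cv2.resize(np.hstack(ims),(800,300),interpolation=cv2.INTER_AREA))
for n,i in zip('sw',ims): cv2.imwrite(f'pics/{n}.png',i)
E
```

```text
[ 6.24659443e-01 -3.98660652e-05  4.03899814e-01] [ 7.07071152e-01  7.07141786e-01 -7.30713542e-04 -5.89238949e-04] 0.0
scene [ 1.219 -0.115  0.684]
scene large_case 0.71 [0.563 0.172 0.045]
scene large_tab_top 0.78 [0.479 0.189 0.06 ]
scene small_tab_top 0.77 [ 0.535 -0.197  0.052]
wrist [0.625 0.081 0.384]
wrist large_case 0.74 [0.537 0.16  0.049]
wrist large_case 0.31 [ 0.52  -0.18   0.045]
wrist large_tab_top 0.84 [0.465 0.178 0.063]
```

View pics/s.png

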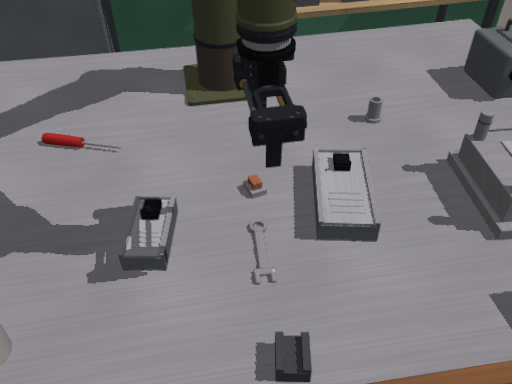

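View pics/w.png

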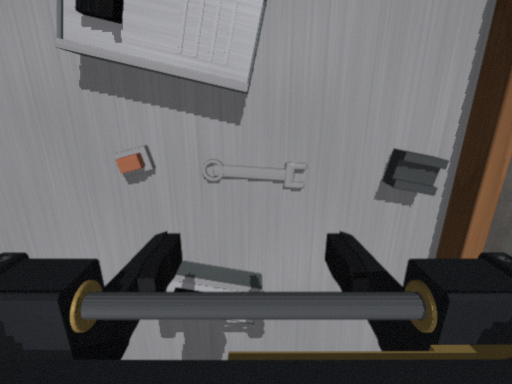

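The scene picture shows the large case at about (342,190) with its tab at (342,161), and the small case at (150,230) with its tab at (151,209). In the wrist picture the large case's near rail runs (62,42) to (248,88), so its yaw is about -14°. I'll move the wrist camera over the large case and shut the gripper.

Call:
play_rows(
  rows=[
    [0,0.05,-0.05,0,0,0,7],
    [0,0.05,-0.05,0,0,0,7],
    [0,0,0,0,0,0,0],
    [0,0,0,0,0,0,0],
    [0,0,0,0,0,0,0],
    [0,0,0,0,0,0,0],
  ],
  grip_force=30,
)

```text
clock: 1.15
tool_pos: [0.543, 0.0921, 0.4046]
eef_rot: [0.789, 0.615, 0.0, 0.0]
contact_force: [0.7, -0.4, -0.8]
opening: 0.342
finger_force: 0.0
```

```bash
python3 - <<'E'
from h import *
s=status.get_state(); print(s['tool_pos'],s['clock'],s['opening'])
c=cam('wrist'); im=cams.snapshot('wrist'); cv2.imwrite('pics/w2.png',im[:,:,::-1])
for l in ['large_case','large_tab_top']:
    for d in finder.spot_in('wrist',l)[:2]: print(l,round(d['score'],2),(c[2]@np.array(d['at'])+c[3]).round(4))
    m=finder.regions_of('wrist',l)[0]['mask'].astype(np.uint8)
    k=max(cv2.findContours(m,0,2)[0],key=cv2.contourArea); b=cv2.boxPoints(cv2.minAreaRect(k)); print(b.round())
    P=onplane(c,b,.049 if 'case' in l else .06); print(P.round(4)); print(np.degrees(np.arctan2(*(np.diff(P,axis=0)[:,1::-1]).T[[1,0]])) if 0 else [np.degrees(np.arctan2(v[1],v[0])).round(1) for v in np.diff(P,axis=0)])
E
```

```text
[0.54299736 0.09213415 0.40460534] 1.15 0.34236414408164006
large_case 0.88 [0.5208 0.1753 0.0466]Traceback (most recent call last):
  File "<stdin>", line 6, in <module>
IndexError: list index out of range
```

View pics/w2.png

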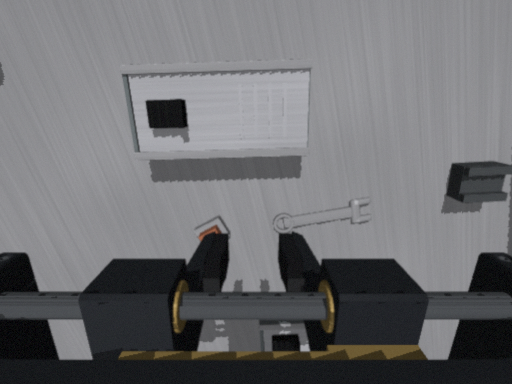

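The wrist view shows the large case's rails nearly level: outer top edge (122,68)–(311,63), lower (135,157)–(308,152). The tab covers x 146–187, y 99–129. Now I'll convert these.

```bash
python3 - <<'E'
from h import *
c=cam('wrist')
E=onplane(c,[[122,66],[311,61],[135,158],[308,154]],.049); print(E.round(4))
for a,b in((0,1),(2,3)):
    v=E[b]-E[a]; print(np.degrees(np.arctan2(v[1],v[0])),np.linalg.norm(v))
s=status.get_state(); Rt=Ro.from_quat(s['eef_rot']).as_matrix(); print('tool y yaw',np.degrees(np.arctan2(Rt[1,1],Rt[0,1])))
im=cv2.imread('pics/w2.png'); g=im.max(2)
g0=g[85:145,138:200]; m=(g0<60).astype(np.uint8)
n,l,st,ce=cv2.connectedComponentsWithStats(m); i=1+np.argmax(st[1:,4]); x,y,w,h,_=st[i]; print(x+138,y+85,w,h)
m2=np.float32(np.argwhere(l==i)[:,::-1]+[138,85])
b=cv2.boxPoints(cv2.minAreaRect(m2)); print(b.round(1)); print(onplane(c,b,.062).round(4))
cen=E.mean(0); 
for z in(.059,): print('tab pix ctr on z',onplane(c,[m2.mean(0)],z).round(4))
th=np.radians(np.mean([np.degrees(np.arctan2(*(E[b]-E[a])[1::-1])) if 0 else np.degrees(np.arctan2((E[b]-E[a])[1],(E[b]-E[a])[0])) for a,b in((0,1),(2,3))]))
print('centre',cen.round(4),'tab pred',(cen-[.065*np.cos(th),.065*np.sin(th),0]).round(4), 'yaw',np.degrees(th))
cr=cv2.resize(im[50:170,110:320],None,fx=3.5,fy=3.5,interpolation=cv2.INTER_CUBIC); cv2.imwrite('pics/cr.png',cv2.convertScaleAbs(cr,alpha=1,beta=30))
E
```

```text
[[0.4277 0.2518 0.049 ]
 [0.6378 0.2044 0.049 ]
 [0.4026 0.1492 0.049 ]
 [0.6152 0.1011 0.049 ]]
-12.717336735500774 0.2153099730108242
-12.729445604589309 0.21803373119413066
tool y yaw -14.063324221028264
146 100 41 28
[[146. 100.]
 [186. 100.]
 [186. 127.]
 [146. 127.]]
[[0.4458 0.2092 0.062 ]
 [0.4899 0.1981 0.062 ]
 [0.4804 0.1697 0.062 ]
 [0.435  0.1811 0.062 ]]
tab pix ctr on z [[0.4627 0.1896 0.059 ]]
centre [0.5208 0.1766 0.049 ] tab pred [0.4574 0.191  0.049 ] yaw -12.72339117004504
```

View pics/cr.png

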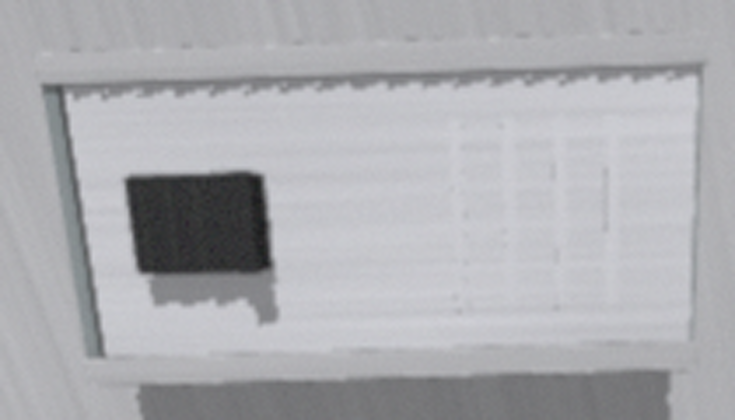

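The crop shows the tab with its lip on the right (+x) side, about px 181–186, which matches the predicted tab centre (0.459, 0.190) and yaw -12.7°. Next I'll go above the tab, about 10 mm short of its centre.

Call:
play_rows(
  rows=[
    [0,0,0,0,0,0,-1.3],
    [0,0.026,-0.038,0.03,0,0,0],
    [0,0.026,-0.038,0.04,0,0,0],
    [0,0.025,-0.038,0.04,0,0,0],
    [0,0,0,0.03,0,0,0],
    [0,0,0,0.02,0,0,0],
    [0,0,0,0,0,0,0],
    [0,0,0,0,0,0,0],
  ],
)

```text
clock: 2.3
tool_pos: [0.4484, 0.1937, 0.2453]
eef_rot: [0.781, 0.625, 0.001, 0.0]
contact_force: [-0.9, 0.4, 0.0]
opening: 0.008
finger_force: 0.0
```

```bash
python3 - <<'E'
from h import *
s=status.get_state(); print(s['tool_pos'],s['clock'],s['opening'],s['contact_force'])
R=Ro.from_quat(s['eef_rot']).as_matrix(); print(R.round(3)); tip=np.array(s['tool_pos'])+R[:,2]*.166; print('tip',tip, 'rel tab',R.T@(tip-[.459,.190,.059]))
ims=[cams.snapshot(n)[:,:,::-1] for n in('side','wrist')]
cv2.imwrite('pics/b.png',cv2.resize(np.hstack(ims),(800,300),interpolation=cv2.INTER_AREA))
E
```

```text
[0.44844299 0.19365471 0.24533379] 2.3 0.007547246451980366 [-0.9103683   0.41454542  0.00537766]
[[ 0.22   0.976  0.001]
 [ 0.976 -0.22   0.001]
 [ 0.001  0.001 -1.   ]]
tip [0.44860519 0.19374159 0.0793339 ] rel tab [ 0.00137886 -0.01094611 -0.02034208]
```

View pics/b.png

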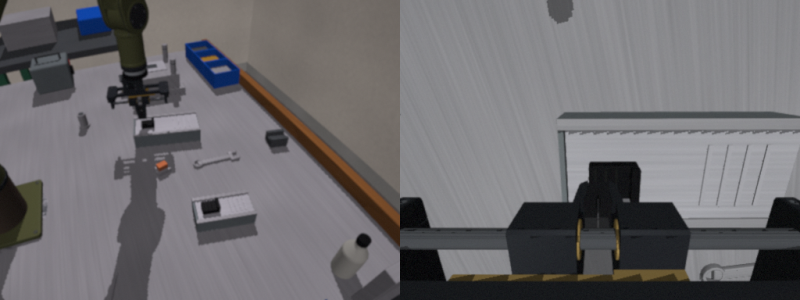

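The pictures show the shut fingertips above the tab, left of the lip and clear of the rails. I'll descend in small steps and watch the force.

Call:
play_rows(
  rows=[
    [0,0,0,0.012,0,0,0],
    [0,0,0,0.006,0,0,0],
    [0,0,0,0.004,0,0,0],
    [0,0,0,0,0,0,0],
  ],
)

```text
clock: 2.9
tool_pos: [0.448, 0.1936, 0.2225]
eef_rot: [0.781, 0.625, -0.0, 0.0]
contact_force: [-0.7, 0.5, 3.7]
opening: 0.006
finger_force: 1.3
```

Call:
play_rows(
  rows=[
    [0,0,0,0.003,0,0,0],
    [0,0,0,0,0,0,0],
  ],
)

```text
clock: 3.15
tool_pos: [0.448, 0.1936, 0.2198]
eef_rot: [0.781, 0.625, -0.0, 0.0]
contact_force: [-0.8, -0.7, 4.0]
opening: 0.004
finger_force: 1.9
```

Call:
play_rows(
  rows=[
    [0,0,0,0.0015,0,0,0],
    [0,0,0.006,0,0,0,0],
    [0,0,0.006,0,0,0,0],
    [0,0,0.006,0,0,0,0],
    [0,0,0.006,0,0,0,0],
    [0,0,0,0,0,0,0],
  ],
)

```text
clock: 3.9
tool_pos: [0.4727, 0.1879, 0.2184]
eef_rot: [0.781, 0.624, 0.001, 0.001]
contact_force: [0.7, -2.3, 4.3]
opening: 0.004
finger_force: 2.2
```

Call:
play_rows(
  rows=[
    [0,0,0.008,0,0,0,0],
    [0,0,0.008,0,0,0,0],
    [0,0,0.008,0,0,0,0],
    [0,0,0,0,0,0,0],
  ],
)

```text
clock: 4.4
tool_pos: [0.4964, 0.1826, 0.2184]
eef_rot: [0.781, 0.624, 0.001, 0.001]
contact_force: [3.0, -1.3, 5.0]
opening: 0.001
finger_force: 2.2
```

```bash
python3 - <<'E'
from h import *
im=cams.snapshot('side'); im2=cams.snapshot('wrist')
cv2.imwrite('pics/c.png',np.hstack([cv2.resize(im[110:210,140:290],(400,300)),cv2.resize(im2,(400,300))])[:,:,::-1])
E
```

```text
(no output)
```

View pics/c.png

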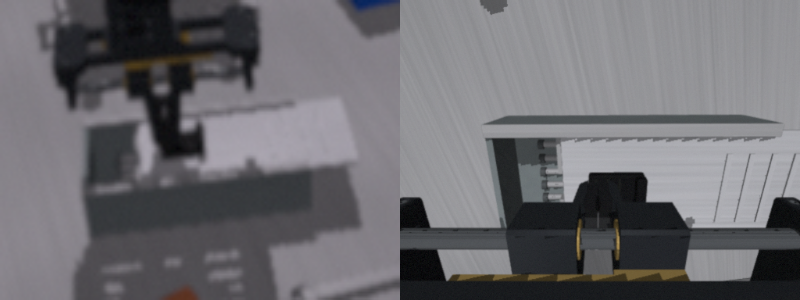

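The cover is sliding: the open end with the ejector pins shows, by roughly 40 mm. I'll go on.

Call:
play_rows(
  rows=[
    [0,0,0.01,0,0,0,0],
    [0,0,0.01,0,0,0,0],
    [0,0,0.01,0,0,0,0],
    [0,0,0.006,0,0,0,0],
    [0,0,0.004,0,0,0,0],
    [0,0,0,0,0,0,0],
  ],
)

```text
clock: 5.25
tool_pos: [0.5347, 0.1742, 0.2184]
eef_rot: [0.781, 0.624, 0.001, 0.0]
contact_force: [1.6, -1.1, 4.2]
opening: 0.003
finger_force: 2.2
```

Call:
play_rows(
  rows=[
    [0,0,0.004,0,0,0,0],
    [0,0,0,0,0,0,0],
  ],
)

```text
clock: 5.5
tool_pos: [0.5375, 0.1736, 0.2181]
eef_rot: [0.781, 0.625, -0.0, -0.0]
contact_force: [-2.6, 0.6, 5.2]
opening: 0.004
finger_force: 2.2
```

Call:
play_rows(
  rows=[
    [0,0,0.003,0,0,0,0],
    [0,0,0,0,0,0,0],
  ],
)

```text
clock: 5.75
tool_pos: [0.5405, 0.1728, 0.2181]
eef_rot: [0.781, 0.625, -0.0, -0.0]
contact_force: [-3.8, 1.6, 4.1]
opening: 0.008
finger_force: 2.2
```

Call:
play_rows(
  rows=[
    [0,0,0.003,0,0,0,0],
    [0,0,0,0,0,0,0],
  ],
)

```text
clock: 6.0
tool_pos: [0.5439, 0.172, 0.2183]
eef_rot: [0.781, 0.624, 0.0, 0.0]
contact_force: [-3.5, 0.9, 4.4]
opening: 0.006
finger_force: 2.2
```

Call:
play_rows(
  rows=[
    [0,0,0.003,0,0,0,0],
    [0,0,0,0,0,0,0],
  ],
)

```text
clock: 6.25
tool_pos: [0.547, 0.1713, 0.2183]
eef_rot: [0.781, 0.624, 0.0, 0.0]
contact_force: [-2.1, -0.0, 4.2]
opening: 0.002
finger_force: 2.2
```

Call:
play_rows(
  rows=[
    [0,0,0.003,0,0,0,0],
    [0,0,0,0,0,0,0],
  ],
)

```text
clock: 6.5
tool_pos: [0.5498, 0.1707, 0.2183]
eef_rot: [0.781, 0.624, 0.0, 0.0]
contact_force: [-2.1, -0.1, 4.9]
opening: 0.005
finger_force: 2.4
```

Call:
play_rows(
  rows=[
    [0,0,0.003,0,0,0,0],
    [0,0,0,0,0,0,0],
  ],
)

```text
clock: 6.75
tool_pos: [0.5509, 0.1706, 0.2177]
eef_rot: [0.781, 0.625, -0.002, -0.001]
contact_force: [-7.1, 1.3, 4.4]
opening: 0.004
finger_force: 5.4
```

Call:
play_rows(
  rows=[
    [0,0,0.003,0,0,0,0],
    [0,0,0,0,0,0,0],
  ],
)

```text
clock: 7.0
tool_pos: [0.5518, 0.1706, 0.2175]
eef_rot: [0.78, 0.625, -0.004, -0.003]
contact_force: [-11.4, 3.6, 7.6]
opening: 0.008
finger_force: 7.5
```

```bash
python3 - <<'E'
from h import *
im=cams.snapshot('side'); im2=cams.snapshot('wrist')
cv2.imwrite('pics/d.png',np.hstack([cv2.resize(im[110:210,140:290],(400,300)),cv2.resize(im2,(400,300))])[:,:,::-1])
E
```

```text
(no output)
```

View pics/d.png

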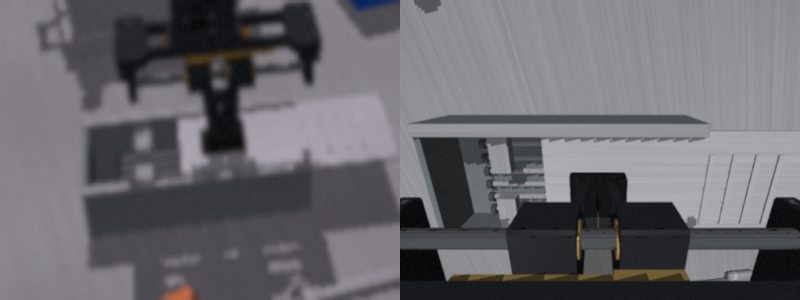

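The force has risen to 12 N at about 90 mm of travel, so the cover is at its stop, and the picture shows the case wide open. I'll relieve the push, back off slightly and lift.

Call:
play_rows(
  rows=[
    [0,0,-0.008,0,0,0,0],
    [0,0,0,-0.01,0,0,0],
    [0,0,0,-0.02,0,0,0],
    [0,0,0,-0.04,0,0,0],
    [0,0,0,-0.05,0,0,0],
    [0,0,0,-0.03,0,0,0],
    [0,0,0,0,0,0,0],
    [0,0,0,0,0,0,0],
  ],
)

```text
clock: 8.1
tool_pos: [0.5476, 0.1708, 0.3678]
eef_rot: [0.781, 0.624, -0.0, 0.0]
contact_force: [-0.1, 0.0, 0.6]
opening: -0.001
finger_force: 0.0
```

```bash
python3 - <<'E'
from h import *
c=cam('wrist'); im=cams.snapshot('wrist'); cv2.imwrite('pics/e.png',im[:,:,::-1])
s=cam('scene'); cams.snapshot('scene')
for l in ['large_tab_top','small_tab_top']:
    for n,k in(('scene',s),('wrist',c)):
        for d in finder.spot_in(n,l)[:1]: print(n,l,round(d['score'],2),(k[2]@np.array(d['at'])+k[3]).round(4))
E
```

```text
scene large_tab_top 0.61 [0.5648 0.1677 0.0607]
wrist large_tab_top 0.84 [0.5484 0.1716 0.0656]
scene small_tab_top 0.68 [ 0.5383 -0.1965  0.0519]
wrist small_tab_top 0.33 [0.607  0.1638 0.0443]
```

View pics/e.png

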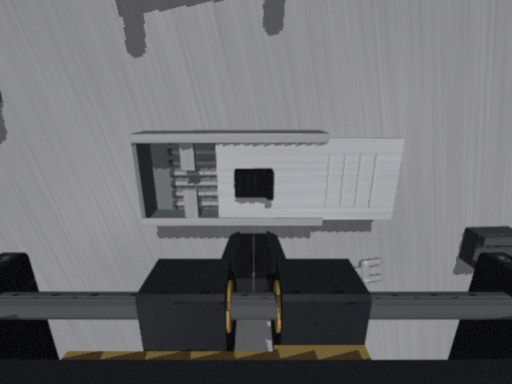

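The wrist view shows the cover slid well open: its rear edge is at px 217, against the case end at 140, and the tab is at (254,184). The tab has moved about 88 mm, the small case's tab hasn't moved, and the arm is clear.

```bash
python3 -c "
from plant import r; print(r.finish_job())"
```

```text
the job is handed in; nothing more can be done
None
```

The large case's cover is open by about 88 mm of its 90 mm, pushed until it met its stop. The small case is still shut, the arm is clear of everything, and the job was handed in at about 8 s; no verdict was returned.

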